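# File the fan cover in the divider rack

### The arm

A 6-joint arm with a two-finger parallel gripper is mounted at the origin on the work surface. World frame = base frame: x ahead of the robot, y to its left, z up, the work surface at z = 0. Lengths are in m, angles in rad, forces in N, time in s.
With the tool pointing down it reaches from about 0.425 to 0.95 m from the base axis. Payload 3.5 kg.
Tool frame: the origin (TCP) lies midway between the tips of the shut fingers; the grasp point (between the pads) lies grasp_offset behind it (grasp_offset is the distance from the TCP to the grasp point, in m); z points along the fingers, y is the direction in which the jaws open and shut (so a half turn about z gives the same grasp; the last joint's range is limited). The gripper opens to 85 mm and grips with 20 to 120 N. Pads are 22 mm wide; open, the fingers measure 114 mm over their backs; the gripper's body (76 mm by 85 mm) begins 54 mm behind the grasp point. The pads swing forward as they close: fully open they stand 13 mm farther back than shut.
Start: joints at [0.958, 0.286, 1.577, -0, 1.279, -0.15], TCP at [0.301, 0.604, 0.195] pointing down, gripper open.
Joint ranges: [-2.77, 2.77], [-0.9, 2.22], [0.21, 2.48], [-1.53, 4.67], [0.24, 2.81], [-2.84, 2.84]. Speed limits (rad/s): [2.79, 2.79, 3.14, 3.14, 3.14, 3.14].

### API

Orientations are given as a unit quaternion [x, y, z, w].
In Python, from plant import * gives the robot as it stands.
- The arm moves only by the tool jog_arm, never from a script. Its argument "targets" is text: rows parted by semicolons, each of 7 numbers parted by spaces: the shift along the world's x, y, z in mm, then the turn, a rotation vector about the world's x, y, z in degrees, then the gripper's target within -1 to 1 (fully open at 1, half-way at 0, shut at -1). A call has 1 to 10 rows; each row shifts and turns the pose as measured when the row begins; what a row does not reach is not made up. A row lasts 1/12 s, in which the tool goes at most 41.7 mm and 7.16 degrees, less where a joint would pass 70% of its speed; a pose out of reach is approached as far as the arm can. A call with a gripper value outside its range is refused whole. The fingers move at their own pace and stop on an object; "force" is the grip in N (left out, the last holds). Time passes only in rows, so rows that do not move let the fingers close. It gives the time, the measured TCP pose, the force and the opening at its end, in the units of the state.
- get_state(): the state, without advancing time (a new reading comes with each control period).
- read_camera(name): name is "scene" or "top" or "wrist"; returns a dict with "pixels" (400x640x3 uint8, blue, green, red), "mtx" (3x3 intrinsics, pixels), "dist_coeffs" ([k1, k2, p1, p2, k3] as OpenCV has them; the pictures are not rectified), "world_from_camera" (4x4, takes a point from camera to world coordinates). Camera axes: x right, y up, looking along -z (the intrinsics and any distortion apply to the point x, -y, -z); pixel columns grow to the right and rows downward; lengths in m; the calibration is good to about 2 mm. A picture is of the moment at which its call begins. There is no depth.
- sign_off(): hands the job in, once; it reports no verdict.
Trained networks look in a picture, given as the dict that the camera call returned (one of the last four; its "shot" number tells which), for a name from the list of things; names that differ only in an ending like _2 or _b are one class to them, and where a whole thing is asked for, a point or a joint stands for the part that bears it (a point fixed in the world has none). Each returns a list of dicts, best first, with "p" (0 to 1); they miss things now and then, are a little off and sometimes report something else, mostly with a low value. They report only what shows in the picture. A call takes as long as a camera call. They do not tell look-alikes from the thing itself.
- spot_in(target, picture): "uv" ([column, row] in pixels, amid what is visible of it).
- silhouettes(target, picture): "mask" (400x640 bool, what is visible of it) and "uv" ([column, row] in pixels, amid what is visible of it).
- mark_of(target, picture): "uv" ([column, row] in pixels: a listed point, or the origin of a listed thing).
The state is a dict: "time": time; "qpos": joint angles; "dq": joint speeds; "joint_efforts": joint torques, N m; "eef_pos": TCP position; "tcp_rot": TCP orientation; "contact_force": force on the tool from outside, world axes, zero at the start; "wrist_torque": the same for the moment, N m; "opening": opening from 0.0 (shut) to 1.0 (fully open).
Only numpy, scipy, OpenCV 4.12 (cv2) and the standard library are available. Lean on these libraries where they do the work, as an engineer would, in place of code of your own. Each camera call takes 0.05 s, during which the arm holds its last target.

### The job

Among the black covers standing in the cardboard packing insert, pick out the one with the big round opening and stand it on edge in the empty bay of the grey divider rack, the bay with the paper slip lying in it. Keep it the same way up, about midway along the bay, lower it to the bay's floor rather than dropping it in, and let go. Leave the two covers already in the rack standing where they are.

Things in the scene. Friction and masses are not known exactly. Their poses are not given: they have to be found in the camera images.
- fan_cover: Flat black cover, 12 mm thick (x), 84 wide (y), 120 high (z up), 0.1-0.2 kg; round 60 mm opening 48 mm above its lower edge, top 40 mm solid. Origin: middle of lower edge. Stands in one of 3 pockets (in line along y, 112 mm apart, floor 8 mm above table) of a cardboard insert 90 x 345 mm, 48 high, beside a plain and a louvred cover of same size. Upper 80 mm stand clear. Same turned half round.
- bay_slip: White paper slip (13 x 146 mm, flat, fixed) on the floor of the grey rack's empty bay. Origin: middle of the bay on its floor, 6 mm above table. y along the bay (110 mm long, open ends), x across, z up. Rack: 3 parallel bays in a row along x, 66 mm apart, any may be empty; each 18 mm wide up to 39 mm above the floor, then flaring to 46 mm at 64 mm, where the dividers end.
- rack_louvre: Cover of the same size with louvre slats, already standing in one of the rack's other bays. Origin: middle of its lower edge, x through its thickness, z up. To be left alone.
- rack_blank: Plain cover of the same size, already standing in the rack's remaining bay. Origin and axes as for the louvred one. To be left alone.
Mind the look-alikes: they are no part of the job. What is shaped like the fan_cover but pink is not meant.

How it is judged:
At the end, for the whole second after the job is handed in: The cover with the round opening is at rest on the floor of the empty bay (within 10 mm), same way up, within 0.2 rad of vertical, 25 mm of midway along the bay, 12 mm of its centre line and 0.25 rad of its direction; the rack's two other covers stand within 0.25 rad of vertical (x of fan_cover in the frame of bay_slip between -0.012 and 0.012 m and y of fan_cover in the frame of bay_slip between -0.025 and 0.025 m and z of fan_cover in the frame of bay_slip below 0.01 m and angle between fan_cover's own z axis and vertical below 0.2 rad and angle between the y axis of fan_cover and the y axis of bay_slip, either way round below 0.25 rad and linear speed of fan_cover below 0.02 m/s and angle between each of rack_louvre, rack_blank's own z axis and vertical below 0.25 rad); the robot touches nothing.
It fails at once if a cover already in the rack was shifted by more than 30 mm (distance of any of rack_louvre, rack_blank from where it was at the start of the episode above 0.03 m).
It fails at once if the cover was dropped into the bay (it fell faster than 0.7 m/s, as from over 25 mm) (horizontal distance between fan_cover and bay_slip below 0.04 m and z of fan_cover in the frame of bay_slip below 0.06 m and linear speed of fan_cover above 0.7 m/s).
It also fails if it takes over 38 s, if anything falls off the work surface, if the arm or the gripper's body presses on something with over 40 N, if the wrist force passes 120 N, or if a joint passes its speed limit or range.

## Working session

There is one attempt and no reset: what is moved stays moved. The work goes in short steps, Python scripts to look and compute and a tool call to move; the robot and the scene stay as the last step left them, time stands still between calls to the robot, and variables do not carry over. Pictures are saved under pics/ and viewed, and the job is handed in when it is done.

Besides the shell and the picture viewer there is one more tool, called after "Request:" by a JSON object that holds its "fn" and its "kwargs", one argument or row to a line. jog_arm: Moves the arm, as the interface text tells. Its arguments: {"type":"object","properties":{"targets":{"type":"string"},"force":{"type":"number"}},"required":["targets"]}

```bash
mkdir -p pics; ls
cat > h.py <<'E'
from plant import *
import numpy as np, cv2, pickle
def ray(pic,uv):
    p=cv2.undistortPoints(np.array([[uv]],float),pic["mtx"],np.array(pic["dist_coeffs"]))[0,0]
    T=np.array(pic["world_from_camera"]); d=T[:3,:3]@np.array([p[0],-p[1],-1.0]); return T[:3,3],d
def atz(pic,uv,z):
    o,d=ray(pic,uv); return o+d*(z-o[2])/d[2]
def proj(pic,P):
    T=np.array(pic["world_from_camera"]); c=(np.atleast_2d(P)-T[:3,3])@T[:3,:3]
    c=c*[1,-1,-1]; return cv2.projectPoints(c.reshape(-1,1,3),np.zeros(3),np.zeros(3),pic["mtx"],np.array(pic["dist_coeffs"]))[0][:,0]
def tri(l):
    A=0;b=0
    for pic,uv in l:
        o,d=ray(pic,uv); d=d/np.linalg.norm(d); M=np.eye(3)-np.outer(d,d); A=A+M;b=b+M@o
    x=np.linalg.solve(A,b)
    return x,[float(np.linalg.norm(proj(p,x)[0]-u)) for p,u in l]
E
python3 - <<'E'
from h import *
np.set_printoptions(precision=3,suppress=True)
s=get_state(); print(s)
for n in ["scene","top"]:
    p=read_camera(n); cv2.imwrite(f"pics/{n}1.png",p["pixels"]); pickle.dump(p,open(f"{n}1.pkl","wb"))
    print(n,p["mtx"],p["dist_coeffs"],p["world_from_camera"])
    for t in ["fan_cover","bay_slip","rack_louvre","rack_blank"]:
        print(t,[(np.round(r["uv"],1),round(r["p"],2)) for r in spot_in(t,p)],[(np.round(r["uv"],1),round(r["p"],2)) for r in mark_of(t,p)])
E
```

```text
pics
{'time': 0.0, 'qpos': array([ 0.958,  0.287,  1.578,  0.   ,  1.279, -0.15 ]), 'dq': array([-0.   ,  0.001,  0.001,  0.001, -0.001, -0.001]), 'joint_efforts': array([ -0.001, -40.598, -29.263,  -0.   ,   0.006,  -0.   ]), 'eef_pos': array([0.301, 0.603, 0.194]), 'tcp_rot': array([ 0.229,  0.973, -0.001, -0.   ]), 'contact_force': array([0.129, 0.195, 0.524]), 'wrist_torque': array([-0.019, -0.02 , -0.01 ]), 'opening': 0.9984400759941717}
scene [[460.96    0.    322.355]
 [  0.    460.96  202.849]
 [  0.      0.      1.   ]] [-0.094  0.     0.     0.     0.   ] [[ 0.87  -0.423  0.254  0.795]
 [ 0.493  0.749 -0.442 -0.511]
 [-0.003  0.51   0.86   1.039]
 [ 0.     0.     0.     1.   ]]
fan_cover [(array([301.4, 137. ]), 0.82), (array([351.7, 178.8]), 0.7)] [(array([348.4, 192.3]), 0.81)]
bay_slip [(array([312.8, 284.6]), 0.78)] [(array([316. , 286.3]), 0.72), (array([289.6, 278.2]), 0.56)]
rack_louvre [(array([260. , 258.2]), 0.61)] [(array([264.1, 269.5]), 0.66), (array([314.3, 287.5]), 0.6), (array([350.3, 193.4]), 0.52)]
rack_blank [(array([285.8, 264.5]), 0.72)] [(array([286.8, 275. ]), 0.58)]
top [[365.732   0.    322.127]
 [  0.    365.732 192.969]
 [  0.      0.      1.   ]] [-0.03  0.    0.    0.    0.  ] [[-0.006  0.998 -0.065  0.469]
 [-1.    -0.004  0.031  0.017]
 [ 0.031  0.065  0.997  0.801]
 [ 0.     0.     0.     1.   ]]
fan_cover [(array([243.8, 276.1]), 0.89)] [(array([283.6, 184.7]), 0.72), (array([246.4, 272. ]), 0.62)]
bay_slip [(array([404.5, 159. ]), 0.69)] [(array([403.4, 161.1]), 0.8)]
rack_louvre [(array([422.4, 218.5]), 0.88)] [(array([414.7, 217.6]), 0.97)]
rack_blank [(array([421. , 184.7]), 0.76)] [(array([405.3, 192.3]), 0.59)]
```

View pics/scene1.png

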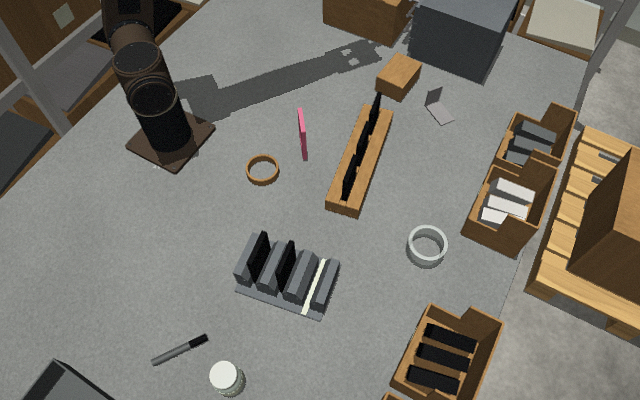

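View pics/top1.png

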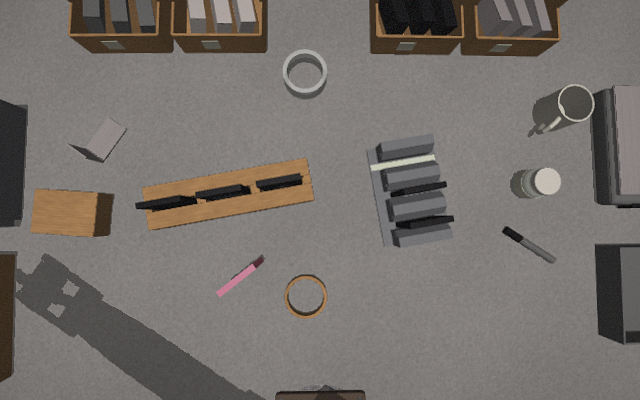

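Run:
```python
import cv2,numpy as np
a=cv2.imread("pics/scene1.png")[90:330,220:420]; b=cv2.imread("pics/top1.png")[120:320,200:460]
cv2.imwrite("pics/sc.png",cv2.resize(a,None,fx=2.5,fy=2.5,interpolation=2)); cv2.imwrite("pics/tc.png",cv2.resize(b,None,fx=3,fy=3,interpolation=2))
```

```text
(no output)
```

View pics/sc.png

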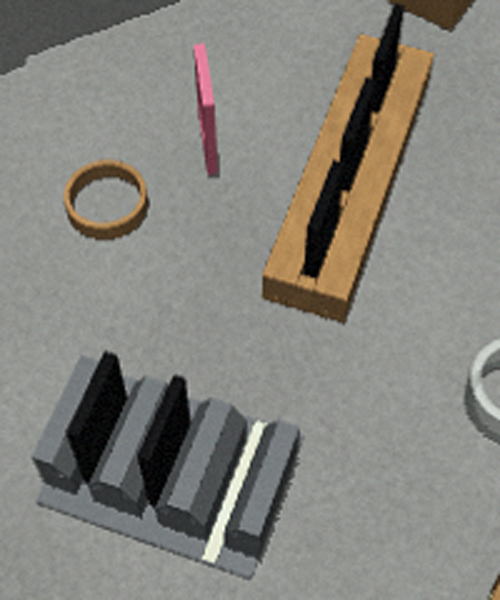

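View pics/tc.png

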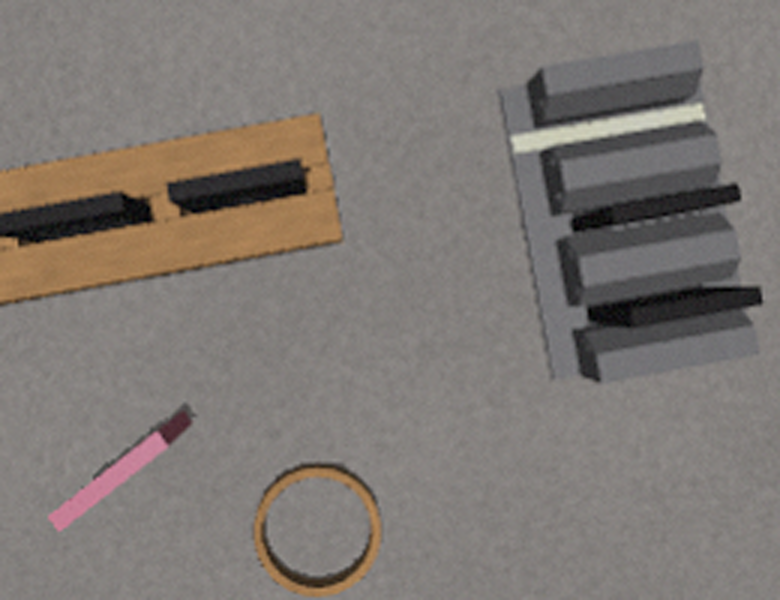

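The scene view shows three black covers in the insert, seen edge-on at about (350,180), (362,148) and (377,108). In the top view they are at (280,183), (222,192) and (165,203). The pink look-alike is at (302,135) in scene and (240,277) in top. The slip marks the empty bay at (315,285) in scene and (403,161) in top. I need a view of the covers' faces, so I'll check the wrist camera next.

Run:
```python
from h import *
np.set_printoptions(precision=3,suppress=True)
t=pickle.load(open("top1.pkl","rb"));s=pickle.load(open("scene1.pkl","rb"))
for uv in [(256,182),(301,179),(197,192),(248,187),(137,205),(196,199)]: print("top z.128",uv,atz(t,uv,.128))
print("slip ends top",atz(t,(371,167.5),.006),atz(t,(434.5,157.5),.006))
print("slip ends scene",atz(s,(304,313),.006),atz(s,(324,260),.006))
print("ins corners top z.048",[atz(t,uv,.048) for uv in [(307,159),(313,200),(142,187),(149,229)]])
print("pink",atz(t,(240,277),.1))
w=read_camera("wrist"); cv2.imwrite("pics/w1.png",w["pixels"]); print(w["world_from_camera"],w["mtx"])
T=w["world_from_camera"]; st=get_state()
from scipy.spatial.transform import Rotation as R
Rt=R.from_quat(st["tcp_rot"]).as_matrix(); print("cam in tool",Rt.T@(T[:3,3]-st["eef_pos"]),Rt.T@T[:3,:3]); print(Rt)
```

```text
top z.128 (256, 182) [0.533 0.118 0.128]
top z.128 (301, 179) [0.539 0.035 0.128]
top z.128 (197, 192) [0.515 0.226 0.128]
top z.128 (248, 187) [0.524 0.132 0.128]
top z.128 (137, 205) [0.492 0.335 0.128]
top z.128 (196, 199) [0.502 0.227 0.128]
slip ends top [ 0.576 -0.116  0.006] [ 0.598 -0.258  0.006]
slip ends scene [ 0.599 -0.256  0.006] [ 0.574 -0.118  0.006]
ins corners top z.048 [array([0.588, 0.025, 0.048]), array([0.503, 0.013, 0.048]), array([0.531, 0.363, 0.048]), array([0.446, 0.347, 0.048])]
pink [0.356 0.151 0.1  ]
[[ 0.446 -0.852 -0.275  0.231]
 [ 0.895  0.425  0.137  0.639]
 [-0.    -0.307  0.952  0.374]
 [ 0.     0.     0.     1.   ]] [[337.023   0.    319.6  ]
 [  0.    337.023 198.126]
 [  0.      0.      1.   ]]
cam in tool [ 0.078 -0.    -0.178] [[ 0.     0.952  0.307]
 [ 1.    -0.     0.   ]
 [ 0.     0.307 -0.952]]
[[-0.895  0.446  0.   ]
 [ 0.446  0.895  0.   ]
 [-0.     0.    -1.   ]]
```

View pics/w1.png

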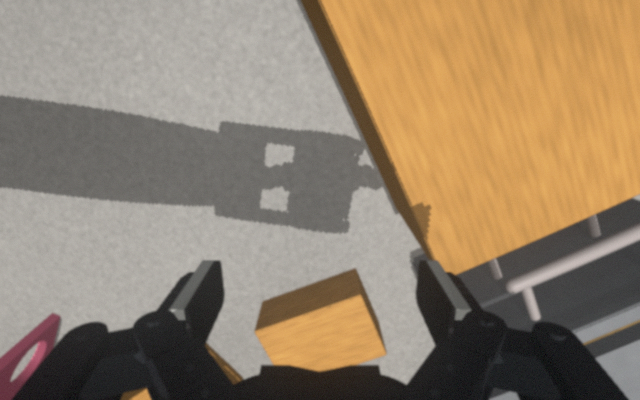

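The wrist view shows only the table, the wooden box at (320,320) and the pink cover's hole at the lower left. The insert and bay directions agree at about 9.6°. I'll move to a spot on the near side of the insert and look at the covers' faces.

Request:
{"fn": "jog_arm", "kwargs": {
  "targets": "10 -36 7 0 0 -5.4 1; 10 -36 7 0 0 -5.4 1; 10 -36 7 0 0 -5.4 1; 10 -36 7 0 0 -5.4 1; 10 -36 7 0 0 -5.4 1; 10 -36 7 0 0 -5.4 1; 10 -36 7 0 0 -5.4 1; 10 -36 7 0 0 -5.4 1; 10 -36 7 0 0 -5.4 1; 10 -36 7 0 0 -5.4 1"
}}

```text
time: 1.78
eef_pos: [0.3986, 0.2339, 0.2637]
tcp_rot: [0.658, 0.753, -0.0, -0.001]
contact_force: [0.9, -0.2, 0.1]
opening: 1.003
```

Request:
{"fn": "jog_arm", "kwargs": {
  "targets": "8 -36 0 0 0 0 1; 8 -36 0 0 0 0 1; 0 0 0 0 0 0 1"
}}

```text
time: 2.03
eef_pos: [0.4171, 0.1535, 0.2674]
tcp_rot: [0.662, 0.75, 0.002, 0.002]
contact_force: [0.2, 0.1, 0.4]
opening: 1.005
```

Run:
```python
from h import *
np.set_printoptions(precision=3,suppress=True)
w=read_camera("wrist"); cv2.imwrite("pics/w2.png",w["pixels"]); pickle.dump((w,get_state()),open("w2.pkl","wb"))
for t in ["fan_cover","rack_louvre","rack_blank"]:
    print(t,[(np.round(r["uv"],1),round(r["p"],2)) for r in spot_in(t,w)],[(np.round(r["uv"],1),round(r["p"],2)) for r in mark_of(t,w)])
print(get_state())
```

```text
fan_cover [(array([412.1, 235.4]), 0.75), (array([261.1, 154.3]), 0.73)] [(array([398.7, 217.9]), 0.84), (array([270.9, 143.5]), 0.73)]
rack_louvre [(array([314.9, 361.8]), 0.48), (array([396.6, 344.9]), 0.34)] [(array([316.6, 370.3]), 0.67)]
rack_blank [] [(array([313.8, 368.3]), 0.73), (array([356.7, 366.8]), 0.51)]
{'time': 2.3833, 'qpos': array([ 0.137, -0.297,  2.029,  0.002,  1.406,  0.003]), 'dq': array([ 0.002,  0.001,  0.001, -0.004, -0.001, -0.001]), 'joint_efforts': array([ -0.258, -18.724, -30.392,  -0.003,  -0.009,   0.002]), 'eef_pos': array([0.415, 0.16 , 0.266]), 'tcp_rot': array([0.658, 0.753, 0.002, 0.   ]), 'contact_force': array([-0.221,  0.161,  0.458]), 'wrist_torque': array([0.027, 0.062, 0.061]), 'opening': 1.001836193817442}
```

View pics/w2.png

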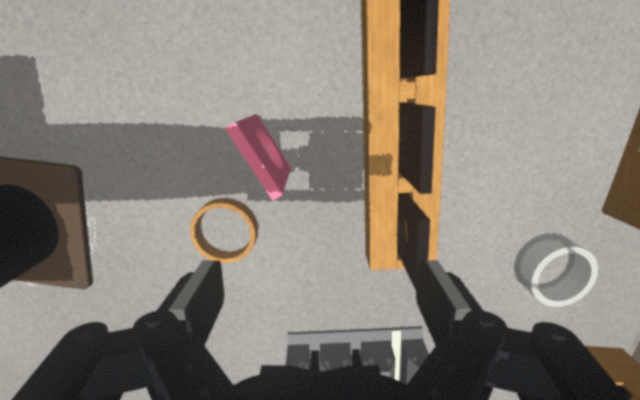

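Run:
```python
import cv2,numpy as np
a=cv2.imread("pics/w2.png")[0:280,350:470]; a=np.clip(255*(a/255.)**0.5,0,255).astype('uint8')
a=np.rot90(cv2.resize(a,None,fx=2.8,fy=2.8,interpolation=2)); cv2.imwrite("pics/w2c.png",a)
```

```text
(no output)
```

View pics/w2c.png

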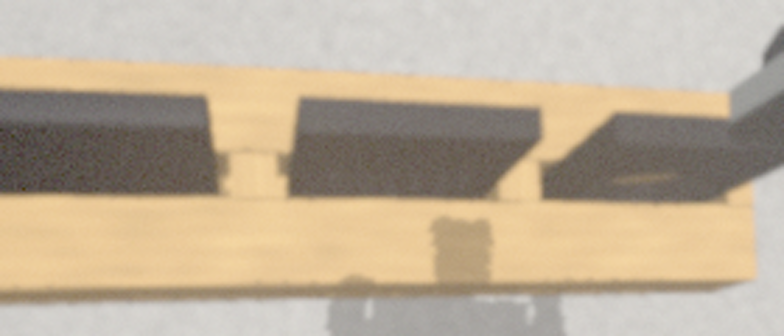

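Wrist view: three black covers in the insert at about (418,40), (417,150) and (413,235). The near-end one shows cardboard through an opening, and the other two look closed. It fits the description, and the networks also favoured it. I'll move closer and take one enlarged crop to confirm.

Request:
{"fn": "jog_arm", "kwargs": {
  "targets": "3 -27 -20 0 0 0 1; 3 -27 -20 0 0 0 1; 3 -27 -20 0 0 0 1; 0 0 0 0 0 0 1; 0 0 0 0 0 0 1"
}}

```text
time: 2.8
eef_pos: [0.4243, 0.0831, 0.2055]
tcp_rot: [0.652, 0.758, 0.004, 0.001]
contact_force: [0.5, 0.3, 0.6]
opening: 1.0
```

Run:
```python
from h import *
np.set_printoptions(precision=3,suppress=True)
w=read_camera("wrist"); cv2.imwrite("pics/w3.png",w["pixels"]); pickle.dump((w,get_state()),open("w3.pkl","wb"))
for t in ["fan_cover"]:
    print(t,[(np.round(r["uv"],1),round(r["p"],2)) for r in spot_in(t,w)],[(np.round(r["uv"],1),round(r["p"],2)) for r in mark_of(t,w)])
a=w["pixels"][0:300,360:520]; a=np.clip(255*(a/255.)**0.5,0,255).astype('uint8')
cv2.imwrite("pics/w3c.png",np.rot90(cv2.resize(a,None,fx=2.6,fy=2.6,interpolation=2)))
print(get_state()['eef_pos'])
```

```text
fan_cover [(array([247.7,  81.9]), 0.78), (array([358.2, 354.4]), 0.58), (array([441.4, 202.8]), 0.55)] [(array([264.2,  84. ]), 0.76), (array([414.6, 182.4]), 0.65)]
[0.425 0.084 0.206]
```

View pics/w3c.png

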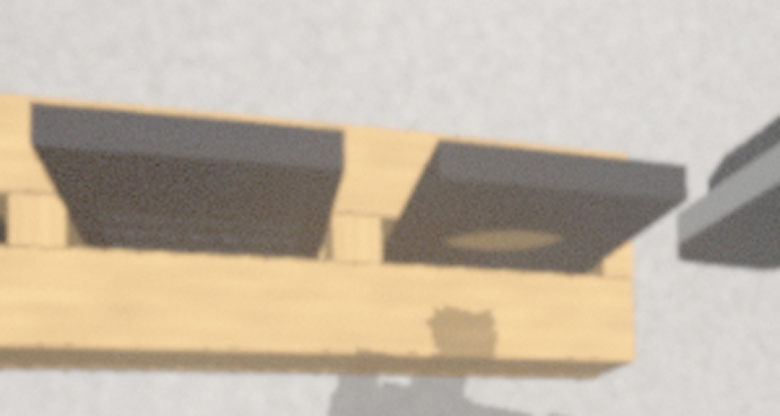

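View pics/w3.png

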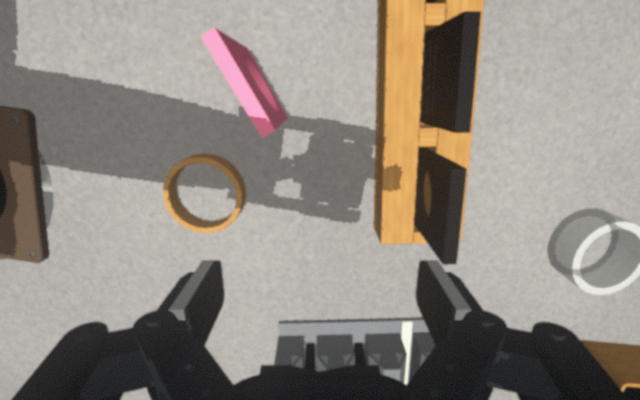

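The crop confirms it: the near-end cover, at (440,205) in the wrist view, has the big round opening with cardboard showing through. The next one, at (452,70), has slats, and the third was closed. The pink one at (245,85) is the look-alike. Now I'll measure its top edge from several views.

Run:
```python
from h import *
t=pickle.load(open("top1.pkl","rb"));s=pickle.load(open("scene1.pkl","rb"));w=pickle.load(open("w3.pkl","rb"))[0]
def crop(p,x0,y0,w,h,f):
    a=p["pixels"][y0:y0+h,x0:x0+w]; a=np.clip(255*(a/255.)**0.45,0,255).astype('uint8'); return cv2.resize(a,(w*f,h*f),interpolation=cv2.INTER_CUBIC)
cv2.imwrite("pics/t_c.png",crop(t,245,155,75,60,10))
cv2.imwrite("pics/s_c.png",crop(s,320,140,60,75,8))
cv2.imwrite("pics/w_c.png",crop(w,400,130,90,145,4))
```

```text
(no output)
```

View pics/t_c.png

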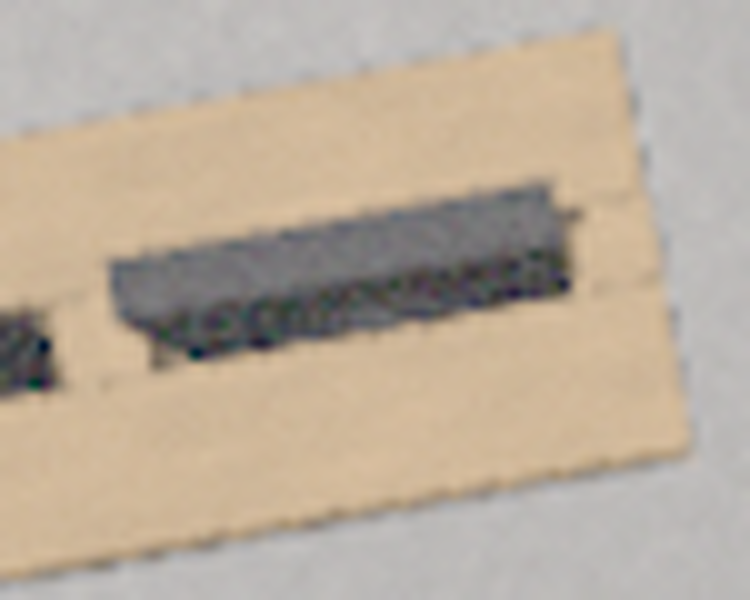

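View pics/s_c.png

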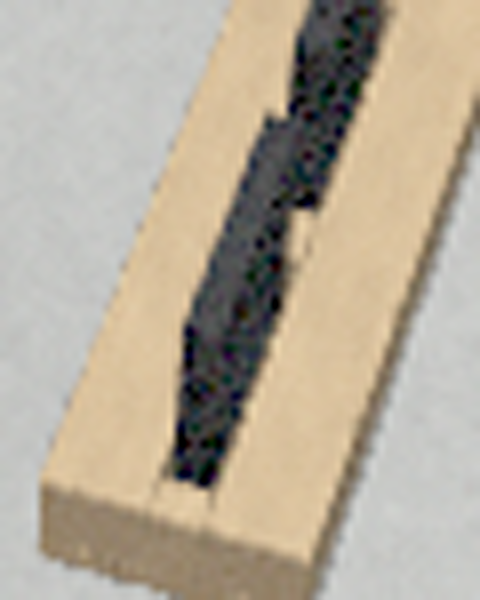

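View pics/w_c.png

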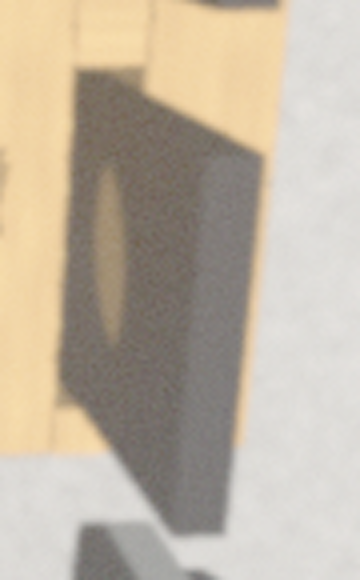

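Run:
```python
from h import *
np.set_printoptions(precision=4,suppress=True)
t=pickle.load(open("top1.pkl","rb"));s=pickle.load(open("scene1.pkl","rb"));w=pickle.load(open("w3.pkl","rb"))[0]
Tt=dict(A=(255.4,180.8),B=(299.6,172.9),C=(300.3,178.9),D=(256.4,186.4))
W=dict(A=(465.1,168.4),B=(455.8,262.8),C=(442.6,262.1),D=(450.8,168.4))
X={k:tri([(t,Tt[k]),(w,W[k])]) for k in "ABCD"}
for k in X: print(k,*X[k])
c=np.mean([X[k][0] for k in X],0); d=X["A"][0]+X["D"][0]-X["B"][0]-X["C"][0]
print("centre",c,"len",np.linalg.norm(d)/2,"thick",np.linalg.norm(X["A"][0]+X["B"][0]-X["C"][0]-X["D"][0])/2,"ang(-x from y)",np.degrees(np.arctan2(-d[0],d[1])))
for n,p,U in (("top",t,Tt),("w",w,W)):
    q=[atz(p,U[k],.128) for k in "ABCD"]; print(n,np.mean(q,0),np.degrees(np.arctan2(-(q[0]-q[1])[0],(q[0]-q[1])[1])))
q=proj(s,c+np.array([[0,0,0]])); print("scene proj centre",q)
# slip: top, scene, wrist views
sl=[]
for p in (t,s):
    for r in silhouettes("bay_slip",p) if 0 else []: pass
print("slip T",[atz(t,u,.006) for u in [(371,167.5),(434.5,157.5)]],"S",[atz(s,u,.006) for u in [(304,313),(324,260)]])
print("slip tri", tri([(t,(371,167.5)),(s,(324,260))]), tri([(t,(434.5,157.5)),(s,(304,313))]))
```

```text
A [0.536  0.1197 0.1253] [0.22368909353343358, 0.5473615348986861]
B [0.5504 0.0381 0.1268] [0.32178536544856684, 0.709096586984097]
C [0.5393 0.0368 0.1259] [0.27141978999588423, 0.595206282578585]
D [0.5256 0.1179 0.1234] [0.07833551709406796, 0.18998632305986005]
centre [0.5378 0.0781 0.1254] len 0.08261071553117573 thick 0.010970778519312293 ang(-x from y) 9.83869119536968
top [0.5373 0.0775 0.128 ] 10.045293311667415
w [0.5369 0.079  0.128 ] 10.675287320508032
scene proj centre [[350.9754 167.9117]]
slip T [array([ 0.5761, -0.1156,  0.006 ]), array([ 0.5984, -0.2579,  0.006 ])] S [array([ 0.599, -0.256,  0.006]), array([ 0.5739, -0.1183,  0.006 ])]
slip tri (array([ 0.5749, -0.1167,  0.0043]), [0.7589085039154475, 0.687365319683956]) (array([ 0.5987, -0.2568,  0.008 ]), [0.33803275539549815, 0.3265534194630566])
```

Cover: top-edge centre (0.537, 0.078) at z 0.126 (expected 0.128), length 83 mm, thickness 11 mm and direction 9.8°, all consistent with the text. Slip: centre about (0.587, -0.187), 142 mm long against 146, height about 6 mm, direction 9.6°. I'll move above the cover.

```bash
python3 -c "
from plant import *
print(grasp_offset)"
```

```text
0.0187
```

Request:
{"fn": "jog_arm", "kwargs": {
  "targets": "38 -2 0 0 0 1 1; 38 -2 0 0 0 0.3 1; 36 -1 0 0 0 0 1; 0 0 0 0 0 0 1; 0 0 0 0 0 0 1"
}}

```text
time: 3.37
eef_pos: [0.5401, 0.0854, 0.2078]
tcp_rot: [0.638, 0.77, 0.006, 0.002]
contact_force: [-0.9, 0.4, -0.4]
opening: 0.998
```

```bash
cat >> h.py <<'E'
from scipy.spatial.transform import Rotation as R
def corr(ang):
    s=get_state(); Rt=R.from_quat(s["tcp_rot"]).as_matrix(); a=np.radians(ang)
    y=np.array([np.cos(a),np.sin(a),0]); z=np.array([0,0,-1.]); G=np.stack([np.cross(y,z),y,z],1)
    print("t",s["time"],"pos",np.round(s["eef_pos"],4),"rotvec deg to target",np.round(np.degrees(R.from_matrix(G@Rt.T).as_rotvec()),2),"F",np.round(s["contact_force"],1),"op",round(s["opening"],3))
E
python3 - <<'E'
from h import *
corr(9.8)
w=read_camera("wrist"); cv2.imwrite("pics/w4.png",w["pixels"])
E
```

```text
t 3.3667 pos [0.5401 0.0854 0.2078] rotvec deg to target [-0.33  0.64 -0.86] F [-0.9  0.4 -0.4] op 0.998
```

View pics/w4.png

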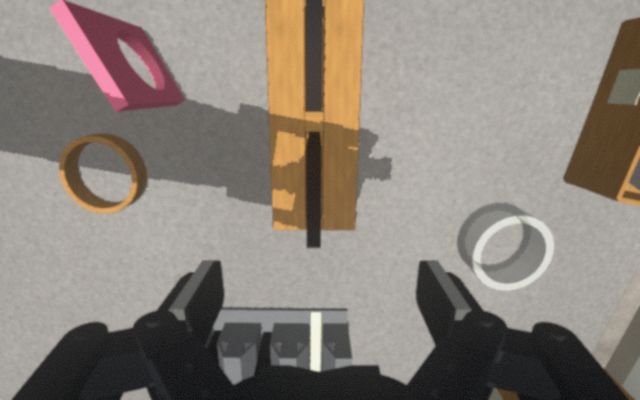

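The wrist view shows the target cover at (314,190), upright in the image and between the fingers, offset about 3 mm to −x as computed. Descending.

Request:
{"fn": "jog_arm", "kwargs": {
  "targets": "-2 -4 -25 -0.3 0.6 -0.9 1; -1 -3 -25 0 0 0 1; 0 0 -25 0 0 0 1; 0 0 -20 0 0 0 1; 0 0 0 0 0 0 1"
}}

```text
time: 3.83
eef_pos: [0.5359, 0.0823, 0.1175]
tcp_rot: [0.642, 0.766, 0.005, 0.006]
contact_force: [-1.1, -0.3, -0.7]
opening: 0.998
```

Run:
```python
from h import *
corr(9.8)
w=read_camera("wrist"); cv2.imwrite("pics/w5.png",w["pixels"])
```

```text
t 3.8333 pos [0.5359 0.0823 0.1175] rotvec deg to target [-0.01  0.85 -0.28] F [-1.1 -0.3 -0.7] op 0.998
```

View pics/w5.png

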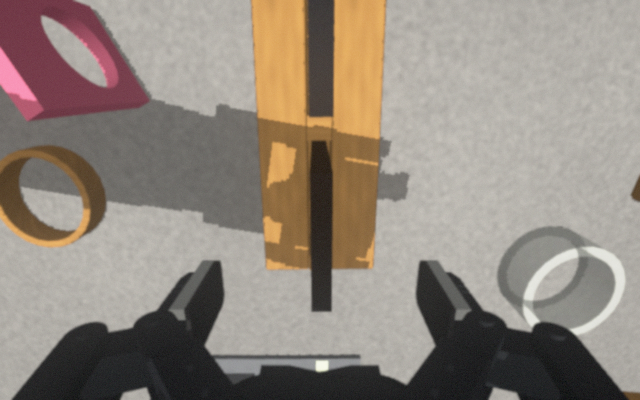

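The cover at (320,230) is centred between the fingers. I'll finish the descent and grip.

Request:
{"fn": "jog_arm", "kwargs": {
  "targets": "1 -4 -18 0 0.8 -0.3 1; 0 0 -13 0 0 0 1; 0 0 0 0 0 0 0; 0 0 0 0 0 0 -1; 0 0 0 0 0 0 -1; 0 0 0 0 0 0 -1; 0 0 0 0 0 0 -1; 0 0 0 0 0 0 -1; 0 0 0 0 0 0 -1; 0 0 0 0 0 0 -1",
  "force": 45
}}

```text
time: 4.72
eef_pos: [0.5437, 0.0804, 0.1018]
tcp_rot: [0.643, 0.766, 0.008, 0.01]
contact_force: [-0.3, 0.2, -0.4]
opening: -0.001
```

Run:
```python
from h import *
corr(9.8)
```

```text
t 4.7167 pos [0.5437 0.0804 0.1018] rotvec deg to target [ 0.02  1.44 -0.18] F [-0.3  0.2 -0.4] op -0.001
```

The fingers shut on nothing. I'll look before doing anything else.

Run:
```python
from h import *
w=read_camera("wrist"); cv2.imwrite("pics/w6.png",w["pixels"])
s=read_camera("scene"); cv2.imwrite("pics/s6.png",cv2.resize(s["pixels"][60:260,240:460],None,fx=3,fy=3,interpolation=2))
st=get_state();print(st["qpos"],st["dq"],st["opening"])
```

```text
[-3.81997703e-02  9.44516163e-02  1.98051459e+00  8.22277560e-04
  1.04178627e+00 -2.12733631e-01] [-3.31059713e-04  1.90411822e-03  4.27365964e-03 -8.09978483e-05
  5.11670944e-04 -1.39903319e-03] 0.0002033557224295341
```

View pics/w6.png

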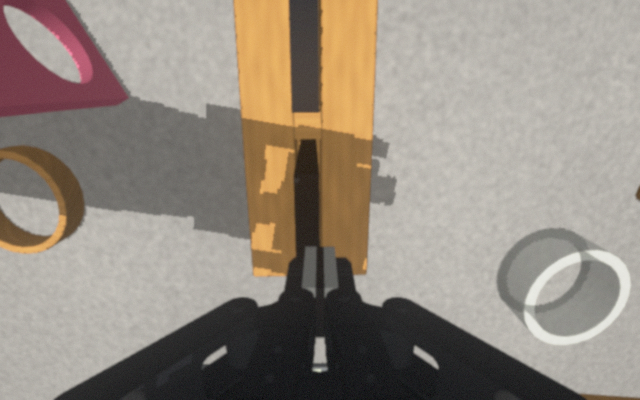

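View pics/s6.png

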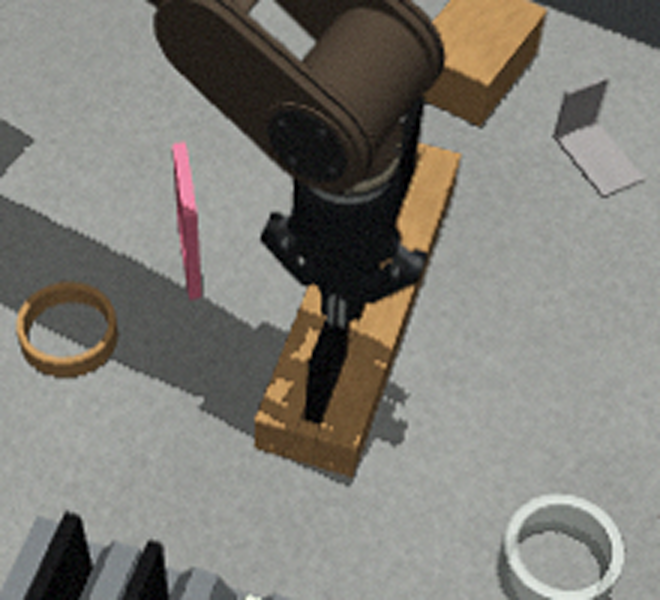

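Run:
```python
from h import *
np.set_printoptions(precision=4,suppress=True)
s=read_camera("scene");t=read_camera("top");w=read_camera("wrist"); st=get_state()
pickle.dump((s,t,w,st),open("c7.pkl","wb"))
P=st["eef_pos"]; print(st["eef_pos"],proj(s,P),proj(w,P),proj(t,P))
for c in [(.537,.078,.128),(.544,.036,.128),(.53,.119,.128),(.537,.078,.107)]: print(c,proj(s,c),proj(w,c))
def crop(p,x0,y0,w,h,f):
    a=p["pixels"][y0:y0+h,x0:x0+w]; a=np.clip(255*(a/255.)**0.45,0,255).astype('uint8'); return cv2.resize(a,(w*f,h*f),interpolation=cv2.INTER_CUBIC)
cv2.imwrite("pics/s7.png",crop(s,310,130,80,80,7)); cv2.imwrite("pics/w7.png",crop(w,250,120,140,150,4))
```

```text
[0.5434 0.0804 0.1012] [[352.9284 173.7804]] [[318.9419 232.6196]] [[277.6977 177.9771]]
(0.537, 0.078, 0.128) [[350.7084 167.1738]] [[306.7158 256.9405]]
(0.544, 0.036, 0.128) [[345.0686 181.0507]] [[306.986  326.9341]]
(0.53, 0.119, 0.128) [[355.9466 154.1036]] [[306.1106 176.2528]]
(0.537, 0.078, 0.107) [[350.2837 172.1109]] [[307.1785 239.0558]]
```

View pics/s7.png

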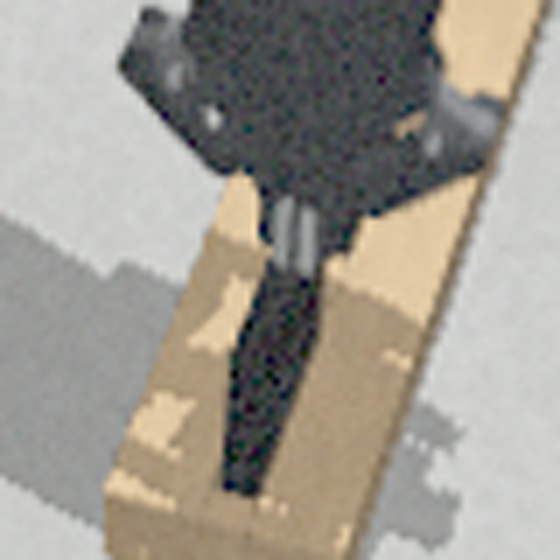

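View pics/w7.png

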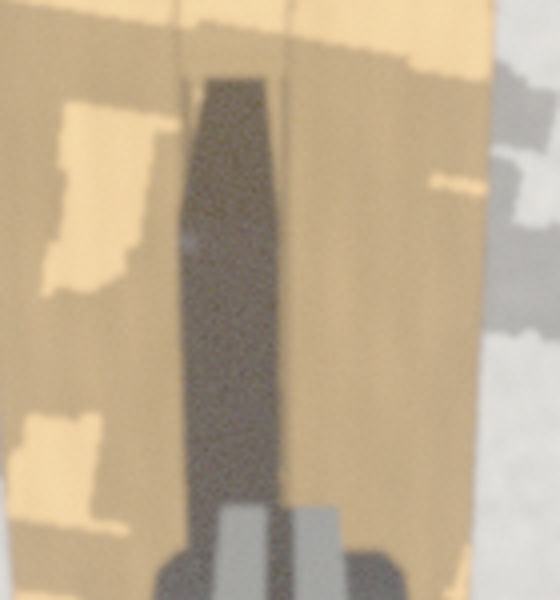

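Run:
```python
from h import *
np.set_printoptions(precision=4,suppress=True)
s,t,w,st=pickle.load(open("c7.pkl","rb"))
print("tip",tri([(s,(351.8,169)),(w,(319.5,246))]), st["eef_pos"], st["contact_force"], st["wrist_torque"])
Rt=R.from_quat(st["tcp_rot"]).as_matrix(); print("tool z",Rt[:,2]); T=w["world_from_camera"]; print(Rt.T@(T[:3,3]-st["eef_pos"]))
w2,st2=pickle.load(open("w3.pkl","rb")); T=w2["world_from_camera"]; print(R.from_quat(st2["tcp_rot"]).as_matrix().T@(T[:3,3]-st2["eef_pos"]))
```

```text
tip (array([0.5413, 0.0804, 0.1198]), [0.7962149659730483, 3.6958460867410197]) [0.5434 0.0804 0.1012] [-0.7992 -0.1481 -0.5735] [-0.0227  0.0317 -0.0339]
tool z [ 0.0241 -0.0002 -0.9997]
[ 0.0784  0.0003 -0.1781]
[ 0.0781  0.0006 -0.1784]
```

The visible fingertips are at z ≈ 0.12, above or beside the cover's top edge, and the cover looks unmoved. The arm drifted +x and up during closing. I'll lift, open and re-measure, then redo it in steps with checks.

Request:
{"fn": "jog_arm", "kwargs": {
  "targets": "0 0 20 0 0 0 -1; 0 0 25 0 0 0 -1; 0 0 0 0 1.4 -0.2 1; 0 0 0 0 0 0 1; 0 0 0 0 0 0 1; 0 0 0 0 0 0 1"
}}

```text
time: 5.47
eef_pos: [0.5413, 0.0804, 0.1456]
tcp_rot: [0.644, 0.765, -0.002, -0.002]
contact_force: [0.1, 0.1, 1.0]
opening: 0.564
```

Run:
```python
from h import *
np.set_printoptions(precision=4,suppress=True)
corr(9.8)
w=read_camera("wrist"); pickle.dump((w,get_state()),open("w8.pkl","wb")); cv2.imwrite("pics/w8.png",w["pixels"])
t=read_camera("top");s=read_camera("scene"); pickle.dump((t,s),open("c8.pkl","wb"))
def crop(p,x0,y0,w,h,f):
    a=p["pixels"][y0:y0+h,x0:x0+w]; a=np.clip(255*(a/255.)**0.45,0,255).astype('uint8'); return cv2.resize(a,(w*f,h*f),interpolation=cv2.INTER_CUBIC)
cv2.imwrite("pics/ws8.png",np.hstack([crop(w,250,100,140,200,3),crop(s,320,140,60,75,8)[:600,:380]]) if 0 else crop(w,250,90,140,200,3))
cv2.imwrite("pics/sc8.png",crop(s,320,140,60,75,8))
P=get_state()["eef_pos"]; print(proj(w,P))
```

```text
t 5.4667 pos [0.5413 0.0804 0.1456] rotvec deg to target [ 0.   -0.34  0.03] F [0.1 0.1 1. ] op 0.564
[[318.4166 232.304 ]]
```

View pics/ws8.png

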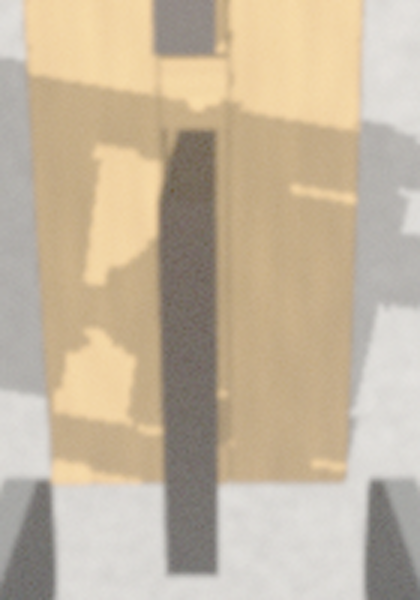

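View pics/sc8.png

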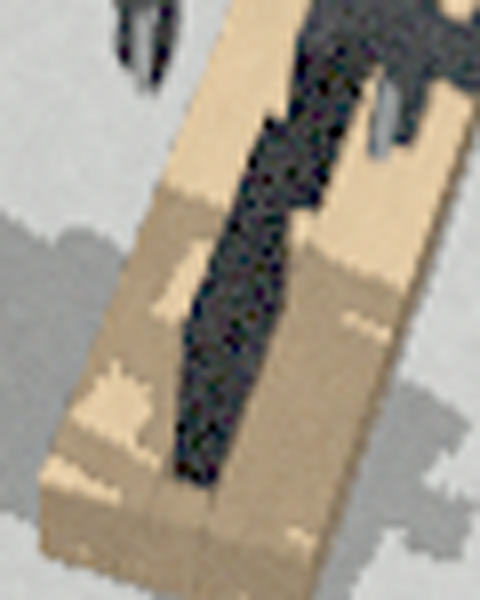

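View pics/w8.png

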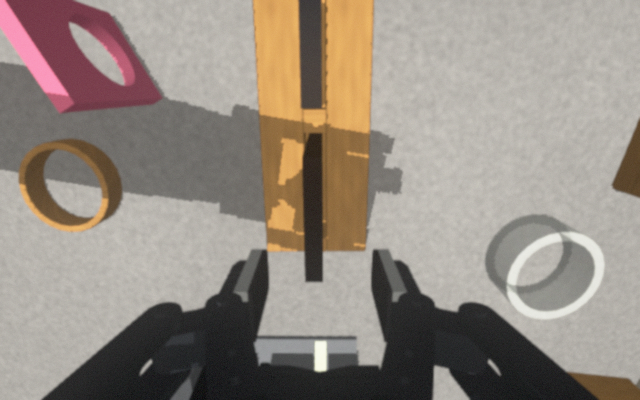

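The cover hasn't moved; it is at (313,207) in the wrist view and still stands in its pocket. The visible fingertips project about 14 px lower than the reported TCP, so they really stand 15–20 mm higher than the number suggests. I'll go deeper with half-open fingers and check before closing.

Request:
{"fn": "jog_arm", "kwargs": {
  "targets": "-3 -1 -20 0 -0.3 0 0; -2 -1 -20 0 0 0 0; 0 0 -20 0 0 0 0; 0 0 0 0 0 0 0; 0 0 0 0 0 0 0"
}}

```text
time: 6.03
eef_pos: [0.5353, 0.0784, 0.083]
tcp_rot: [0.644, 0.765, -0.0, -0.0]
contact_force: [0.9, 0.5, 0.7]
opening: 0.498
```

Run:
```python
from h import *
np.set_printoptions(precision=4,suppress=True)
corr(9.8)
w=read_camera("wrist"); cv2.imwrite("pics/w9.png",w["pixels"])
s=read_camera("scene"); a=s["pixels"][120:220,300:400];a=np.clip(255*(a/255.)**0.45,0,255).astype('uint8'); cv2.imwrite("pics/s9.png",cv2.resize(a,None,fx=6,fy=6,interpolation=2))
P=get_state()["eef_pos"]; print(proj(w,P),proj(s,P)-[300,120])
```

```text
t 6.0333 pos [0.5353 0.0784 0.083 ] rotvec deg to target [-0.   -0.03  0.02] F [0.9 0.5 0.7] op 0.498
[[319.3215 233.1102]] [[49.3638 57.0725]]
```

View pics/w9.png

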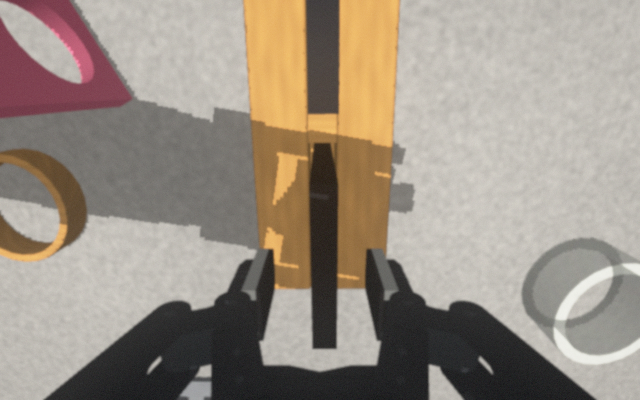

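View pics/s9.png

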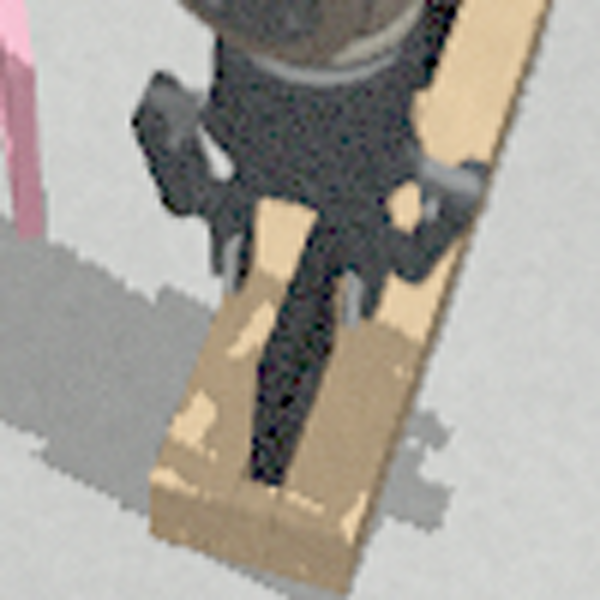

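Fingers at (258,262) and (380,262) straddle the cover at (323,250). Their tips are about 20 mm above the reported TCP. I'll go another 15 mm down and close.

Request:
{"fn": "jog_arm", "kwargs": {
  "targets": "1 0 -15 0 0 0 0; 0 0 0 0 0 0 0; 0 0 0 0 0 0 -1; 0 0 0 0 0 0 -1; 0 0 0 0 0 0 -1; 0 0 0 0 0 0 -1; 0 0 0 0 0 0 -1; 0 0 0 0 0 0 -1",
  "force": 45
}}

```text
time: 6.8
eef_pos: [0.5411, 0.0785, 0.0762]
tcp_rot: [0.644, 0.765, 0.003, 0.004]
contact_force: [-1.1, 0.7, -1.2]
opening: 0.126
```

Run:
```python
from h import *
corr(9.8)
w=read_camera("wrist"); cv2.imwrite("pics/w10.png",w["pixels"])
```

```text
t 6.8 pos [0.5411 0.0785 0.0762] rotvec deg to target [ 0.03  0.65 -0.02] F [-1.1  0.7 -1.2] op 0.126
```

View pics/w10.png

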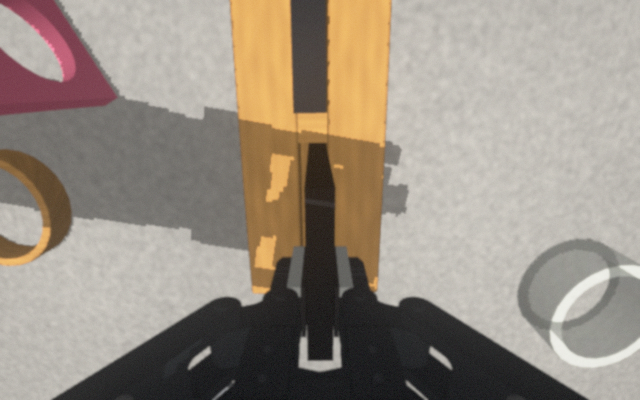

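Gripped: opening 0.126 is about 10.7 mm, close to the 12 mm thickness. Lifting slowly at first.

Request:
{"fn": "jog_arm", "kwargs": {
  "targets": "0 0 10 0 0 0 -1; 0 0 15 0 0 0 -1; 0 0 20 0 0 0 -1; 0 0 25 0 0 0 -1; 0 0 25 0 0 0 -1; 0 0 10 0 0 0 -1; 0 0 0 0 0.6 0 -1; 0 0 0 0 0 0 -1",
  "force": 60
}}

```text
time: 7.52
eef_pos: [0.5387, 0.0787, 0.1872]
tcp_rot: [0.644, 0.765, -0.001, -0.001]
contact_force: [0.5, -0.9, -2.0]
opening: 0.118
```

Run:
```python
from h import *
corr(9.6)
s=read_camera("scene"); cv2.imwrite("pics/s11.png",cv2.resize(s["pixels"][60:330,220:440],None,fx=2.2,fy=2.2,interpolation=2))
w=read_camera("wrist"); cv2.imwrite("pics/w11.png",w["pixels"])
```

```text
t 7.5167 pos [0.5387 0.0787 0.1872] rotvec deg to target [ 0.01 -0.14 -0.21] F [ 0.5 -0.9 -2. ] op 0.118
```

View pics/s11.png

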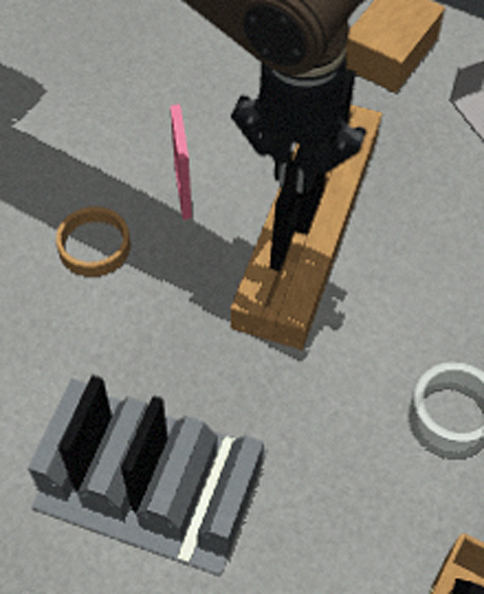

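View pics/w11.png

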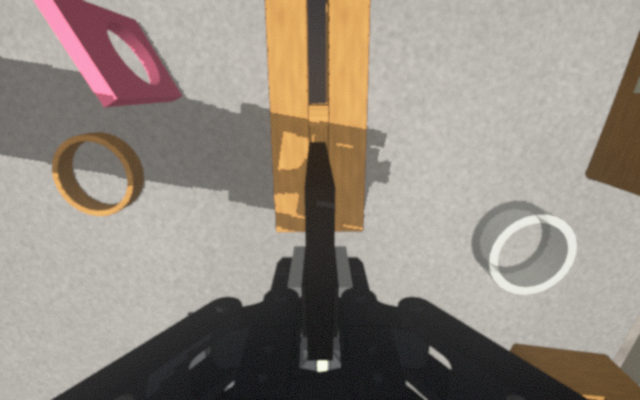

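The cover is held and upright, and the pocket at (317,165) is empty. The rack and its two covers are undisturbed. Carrying it over to the bay.

Request:
{"fn": "jog_arm", "kwargs": {
  "targets": "7 -30 0 0 0 0 -1; 7 -34 0 0 0 0 -1; 7 -36 0 0 0 0 -1; 7 -36 0 0 0 0 -1; 7 -36 0 0 0 0 -1; 6 -36 0 0 0 0 -1; 4 -28 0 0 0 0 -1; 2 -15 0 0 0 0 -1; 0 0 0 0 0 0 -1; 0 0 0 0 0 0 -1"
}}

```text
time: 8.45
eef_pos: [0.5751, -0.1784, 0.1646]
tcp_rot: [0.642, 0.766, -0.006, -0.018]
contact_force: [-0.3, 0.6, -2.0]
opening: 0.119
```

Run:
```python
from h import *
corr(9.6)
s=read_camera("scene");t=read_camera("top");w=read_camera("wrist"); pickle.dump((s,t,w,get_state()),open("c12.pkl","wb"))
g=lambda a:np.clip(255*(a/255.)**0.6,0,255).astype('uint8')
cv2.imwrite("pics/s12.png",cv2.resize(g(s["pixels"][180:330,220:400]),None,fx=4,fy=4,interpolation=2))
cv2.imwrite("pics/t12.png",cv2.resize(g(t["pixels"][110:260,340:500]),None,fx=4,fy=4,interpolation=2))
cv2.imwrite("pics/w12.png",w["pixels"])
```

```text
t 8.45 pos [ 0.5751 -0.1784  0.1646] rotvec deg to target [-0.78 -2.04 -0.46] F [-0.3  0.6 -2. ] op 0.119
```

View pics/s12.png

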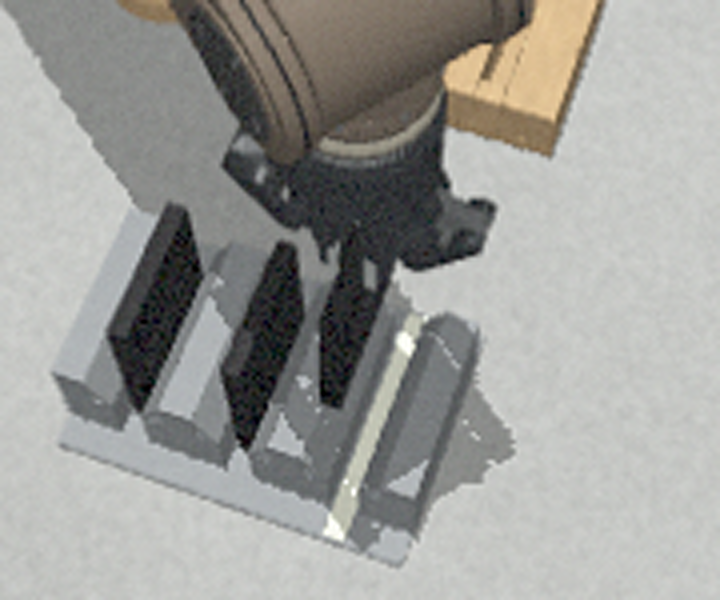

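View pics/t12.png

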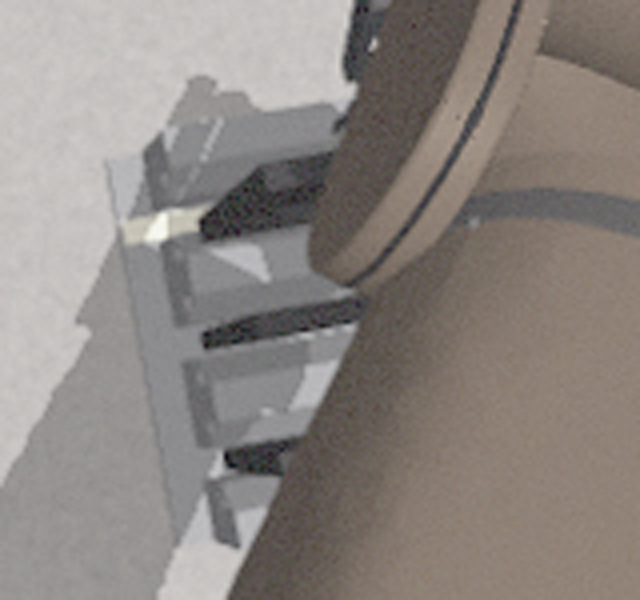

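View pics/w12.png

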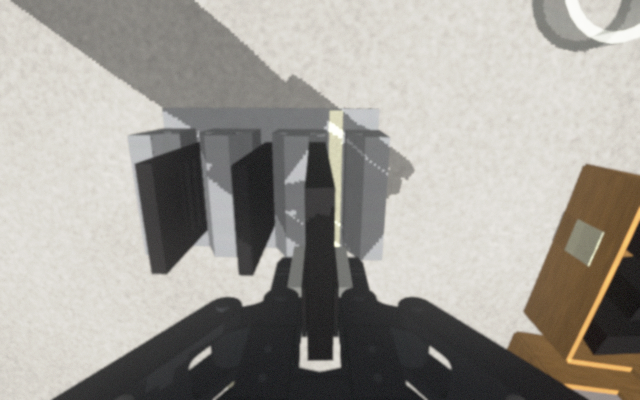

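The cover is above the bay but about 12 mm short in x, with 2° of tilt, and z has sagged by 22 mm. Both rack covers stand untouched at (275,345) and (165,310) in the scene crop. Correcting the alignment before lowering.

Request:
{"fn": "jog_arm", "kwargs": {
  "targets": "6 -4 5 -0.8 -2 -0.5 -1; 6 -4 5 0 0 0 -1; 0 0 0 0 0 0 -1; 0 0 0 0 0 0 -1"
}}

```text
time: 8.93
eef_pos: [0.5882, -0.1793, 0.1764]
tcp_rot: [0.642, 0.767, 0.0, 0.0]
contact_force: [0.2, 0.2, -1.8]
opening: 0.116
```

Run:
```python
from h import *
np.set_printoptions(precision=4,suppress=True)
corr(9.6)
w=read_camera("wrist");s=read_camera("scene"); pickle.dump((w,s,get_state()),open("c13.pkl","wb"))
g=lambda a:np.clip(255*(a/255.)**0.5,0,255).astype('uint8')
cv2.imwrite("pics/w13.png",cv2.resize(g(w["pixels"][90:390,200:440]),None,fx=2.0,fy=2.0,interpolation=2))
cv2.imwrite("pics/s13.png",cv2.resize(g(s["pixels"][220:325,270:380]),None,fx=5.5,fy=5.5,interpolation=2))
print([(np.round(r["uv"],1),round(r["p"],2)) for r in mark_of("fan_cover",s)],[(np.round(r["uv"],1),round(r["p"],2)) for r in mark_of("fan_cover",w)])
for e in [(.5749,-.1167,.006),(.5987,-.2568,.006),(.587,-.187,.006)]: print(proj(w,e),proj(s,e))
```

```text
t 8.9333 pos [ 0.5882 -0.1793  0.1764] rotvec deg to target [-0.01  0.03 -0.51] F [ 0.2  0.2 -1.8] op 0.116
[(array([314.7, 266.5]), 0.86), (array([303.6, 148.8]), 0.66)] [(array([319.2, 197. ]), 0.76)]
[[317.1327 104.7742]] [[324.6788 259.66  ]]
[[316.3329 235.2498]] [[303.7216 313.2479]]
[[316.8488 174.1157]] [[314.524  285.8286]]
```

View pics/w13.png

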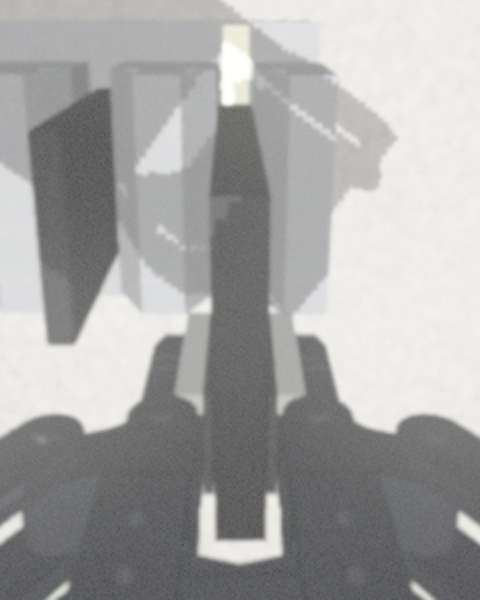

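View pics/s13.png

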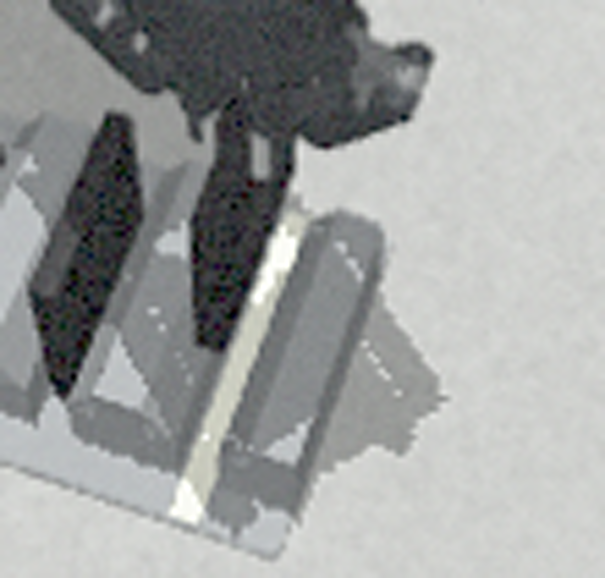

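Run:
```python
from h import *
from scipy.optimize import least_squares
np.set_printoptions(precision=4,suppress=True)
w,s,st=pickle.load(open("c13.pkl","rb")); a=np.radians(9.8); L=np.array([-np.sin(a),np.cos(a),0]); N=np.array([np.cos(a),np.sin(a),0])
P=st["eef_pos"]
# tc: along offset l, normal offset n, top z, bottom z ; obs
obs=[((320,187.5),'tf'),((320.5,359.5),'tn'),((317.8,142.5),'bf')]
def f(p):
    l,n,zt,zb,dn=p; r=[]
    b=P*[1,1,0]+l*L+n*N
    pts=dict(tf=b+.042*L+[0,0,zt],tn=b-.042*L+[0,0,zt],bf=b+.042*L+dn*N+[0,0,zb])
    for u,k in obs: r+=list(proj(w,pts[k])[0]-u)
    return r
q=least_squares(f,[0,0,.2,.09,0]); print("along,normal,ztop,zbot,dn",q.x,"cost",q.cost)
l,n,zt,zb,dn=q.x; b=P*[1,1,0]+l*L+(n+dn)*N; b[2]=zb; print("lower mid",b,"scene pred",proj(s,b),"TCP",P)
```

```text
along,normal,ztop,zbot,dn [ 0.0004  0.0005  0.2286  0.1119 -0.0017] cost 0.7620342171123093
lower mid [ 0.587  -0.1795  0.1119] scene pred [[315.3989 265.7368]] TCP [ 0.5883 -0.1797  0.1764]
```

The measured lower edge midpoint is (0.587, -0.1795, 0.110). The network mark in the scene view, (314.7,266.5), agrees with the prediction (315.4,265.7). It needs y −7.5 mm and about 104 mm down, with final TCP z ≈ 0.074. I'll lower in stages.

Request:
{"fn": "jog_arm", "kwargs": {
  "targets": "0 -4 -10 0 0 -0.5 -1; 0 -4 -15 0 0 0 -1; 0 0 -15 0 0 0 -1; 0 0 0 0 0 0 -1; 0 0 0 0 0 0 -1"
}}

```text
time: 9.55
eef_pos: [0.5873, -0.189, 0.1326]
tcp_rot: [0.646, 0.763, -0.0, -0.0]
contact_force: [-0.1, 0.5, -0.5]
opening: 0.122
```

Run:
```python
from h import *
corr(9.6)
w=read_camera("wrist");s=read_camera("scene")
g=lambda a:np.clip(255*(a/255.)**0.5,0,255).astype('uint8')
cv2.imwrite("pics/w14.png",cv2.resize(g(w["pixels"][70:370,200:440]),None,fx=2.0,fy=2.0,interpolation=2))
```

```text
t 9.55 pos [ 0.5873 -0.189   0.1326] rotvec deg to target [ 0.   -0.03  0.15] F [-0.1  0.5 -0.5] op 0.122
```

View pics/w14.png

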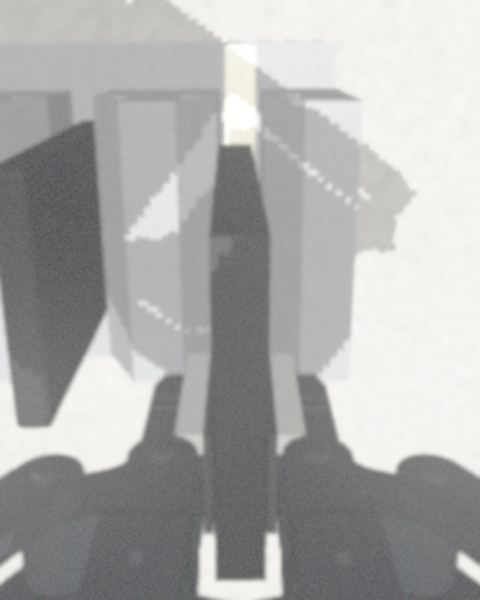

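Aligned: the slip is centred at crop x≈240 and the cover's lower edge at ≈237, which is about 1 mm. Continuing down.

Request:
{"fn": "jog_arm", "kwargs": {
  "targets": "1 1 -14 0 0 0 -1; 0 0 -14 0 0 0 -1; 0 0 -10 0 0 0 -1; 0 0 0 0 0 0 -1; 0 0 0 0 0 0 -1"
}}

```text
time: 10.07
eef_pos: [0.5904, -0.1886, 0.0949]
tcp_rot: [0.646, 0.763, 0.001, 0.003]
contact_force: [0.5, 0.1, -1.3]
opening: 0.12
```

Run:
```python
from h import *
corr(9.6)
```

```text
t 10.0667 pos [ 0.5904 -0.1886  0.0949] rotvec deg to target [0.16 0.31 0.15] F [ 0.5  0.1 -1.3] op 0.12
```

Request:
{"fn": "jog_arm", "kwargs": {
  "targets": "-2 1 -6 0.1 0.3 0.1 -1; 0 0 -5 0 0 0 -1; 0 0 0 0 0 0 -1; 0 0 0 0 0 0 -1"
}}

```text
time: 10.4
eef_pos: [0.589, -0.1877, 0.084]
tcp_rot: [0.646, 0.764, -0.0, 0.001]
contact_force: [0.2, -0.6, -1.5]
opening: 0.125
```

Run:
```python
from h import *
corr(9.6)
s=read_camera("scene");w=read_camera("wrist")
g=lambda a:np.clip(255*(a/255.)**0.5,0,255).astype('uint8')
cv2.imwrite("pics/s15.png",cv2.resize(g(s["pixels"][220:325,270:380]),None,fx=5.5,fy=5.5,interpolation=2))
cv2.imwrite("pics/w15.png",cv2.resize(g(w["pixels"][30:330,200:440]),None,fx=2.0,fy=2.0,interpolation=2))
print([(np.round(r["uv"],1),round(r["p"],2)) for r in mark_of("fan_cover",s)],proj(s,(.587,-.187,.006)))
```

```text
t 10.4 pos [ 0.589  -0.1877  0.084 ] rotvec deg to target [0.1  0.08 0.03] F [ 0.2 -0.6 -1.5] op 0.125
[(array([317.5, 283.8]), 0.91)] [[314.52396151 285.82864487]]
```

View pics/s15.png

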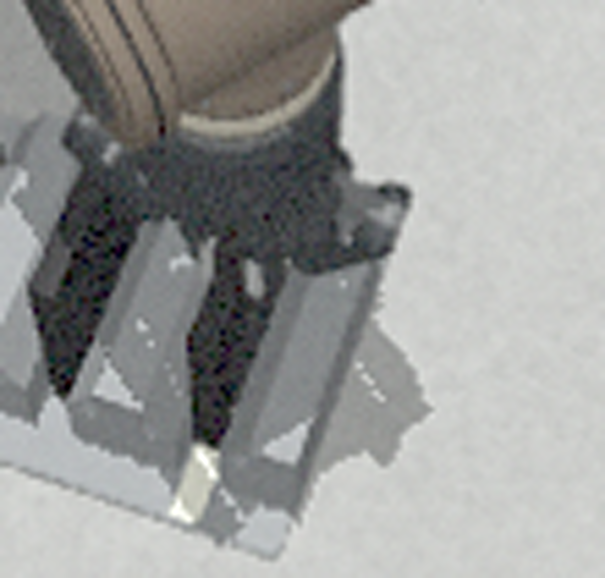

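View pics/w15.png

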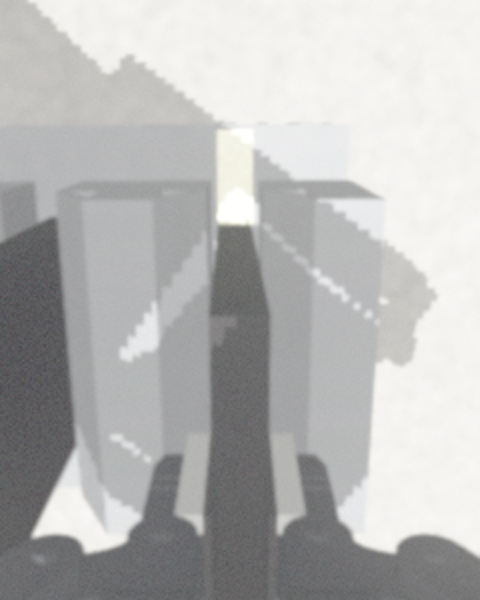

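The cover is in the slot, with the slip visible beyond its edge at crop (236,180), centred. I'll feel for the floor in small steps.

Request:
{"fn": "jog_arm", "kwargs": {
  "targets": "0 0 -4 0 0 0 -1; 0 0 0 0 0 0 -1"
}}

```text
time: 10.72
eef_pos: [0.5896, -0.188, 0.0808]
tcp_rot: [0.646, 0.764, -0.0, 0.002]
contact_force: [0.7, -1.5, -1.9]
opening: 0.119
```

Request:
{"fn": "jog_arm", "kwargs": {
  "targets": "0 0 -3 0 0 0 -1; 0 0 0 0 0 0 -1"
}}

```text
time: 10.88
eef_pos: [0.5898, -0.1881, 0.0778]
tcp_rot: [0.646, 0.764, 0.0, 0.002]
contact_force: [-0.5, 0.8, -1.3]
opening: 0.119
```

Request:
{"fn": "jog_arm", "kwargs": {
  "targets": "0 0 -3 0 0 0 -1; 0 0 0 0 0 0 -1"
}}

```text
time: 11.05
eef_pos: [0.5898, -0.1881, 0.0745]
tcp_rot: [0.646, 0.764, 0.0, 0.002]
contact_force: [-1.6, 0.4, -1.3]
opening: 0.12
```

Request:
{"fn": "jog_arm", "kwargs": {
  "targets": "-1 0 -2 0 0 0 -1; 0 0 0 0 0 0 -1"
}}

```text
time: 11.22
eef_pos: [0.5894, -0.1886, 0.073]
tcp_rot: [0.646, 0.764, 0.0, 0.003]
contact_force: [0.8, -0.3, -1.1]
opening: 0.121
```

Request:
{"fn": "jog_arm", "kwargs": {
  "targets": "0 0 -2 0 0 0 -1; 0 0 0 0 0 0 -1"
}}

```text
time: 11.38
eef_pos: [0.5904, -0.1891, 0.0732]
tcp_rot: [0.646, 0.764, 0.001, 0.004]
contact_force: [-0.3, 0.5, -1.7]
opening: 0.12
```

Run:
```python
from h import *
corr(9.6)
s=read_camera("scene");w=read_camera("wrist"); pickle.dump((s,w,get_state()),open("c16.pkl","wb"))
g=lambda a:np.clip(255*(a/255.)**0.5,0,255).astype('uint8')
cv2.imwrite("pics/s16.png",cv2.resize(g(s["pixels"][220:325,270:380]),None,fx=5.5,fy=5.5,interpolation=2))
cv2.imwrite("pics/w16.png",cv2.resize(g(w["pixels"][30:330,200:440]),None,fx=2.0,fy=2.0,interpolation=2))
print([(np.round(r["uv"],1),round(r["p"],2)) for r in mark_of("fan_cover",s)],proj(s,(.587,-.187,.006)))
```

```text
t 11.3833 pos [ 0.5904 -0.1891  0.0732] rotvec deg to target [0.26 0.41 0.04] F [-0.3  0.5 -1.7] op 0.12
[(array([315.2, 286.4]), 0.63)] [[314.52396151 285.82864487]]
```

View pics/s16.png

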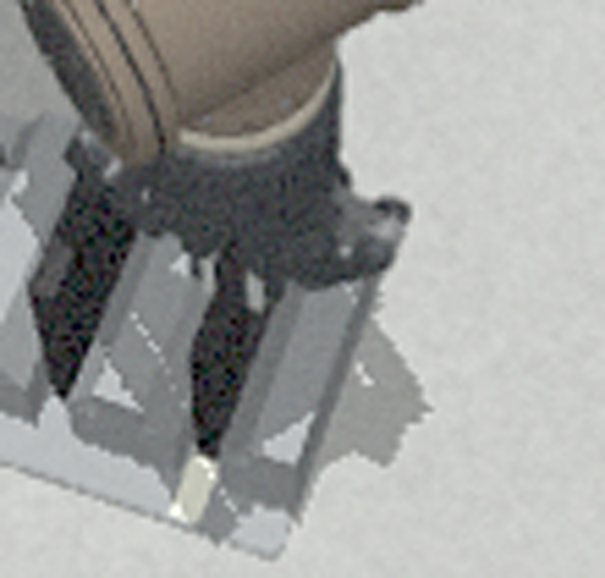

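View pics/w16.png

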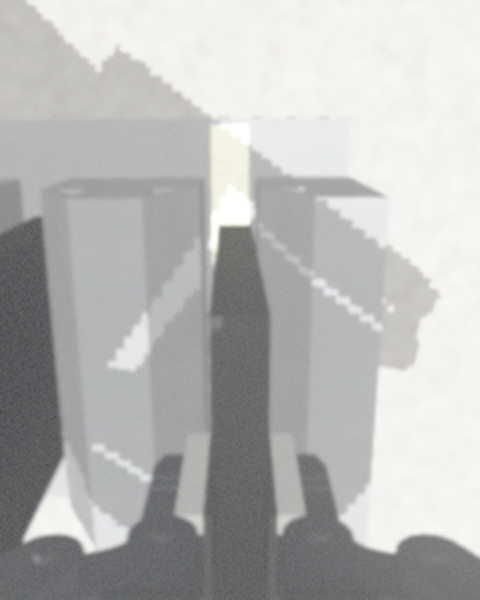

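z no longer follows the command: it stays at 0.073, the expected floor height. The mark (315.2,286.4) matches the bay-floor projection (314.5,285.8). So the cover is seated on the floor. I'll open only part way, to stay clear of the neighbouring cover, and check.

Request:
{"fn": "jog_arm", "kwargs": {
  "targets": "0 0 0 0 0 0 -0.7; 0 0 0 0 0 0 -0.6; 0 0 0 0 0 0 -0.4; 0 0 0 0 0 0 -0.3; 0 0 0 0 0 0 -0.3; 0 0 0 0 0 0 -0.3"
}}

```text
time: 12.03
eef_pos: [0.5902, -0.189, 0.0724]
tcp_rot: [0.646, 0.764, 0.0, 0.004]
contact_force: [-0.6, 0.8, 0.0]
opening: 0.348
```

Run:
```python
from h import *
corr(9.6)
w=read_camera("wrist")
g=lambda a:np.clip(255*(a/255.)**0.5,0,255).astype('uint8')
cv2.imwrite("pics/w17.png",cv2.resize(g(w["pixels"][30:400,180:460]),None,fx=1.6,fy=1.6,interpolation=2))
```

```text
t 12.0333 pos [ 0.5902 -0.189   0.0724] rotvec deg to target [0.26 0.39 0.04] F [-0.6  0.8  0. ] op 0.348
```

View pics/w17.png

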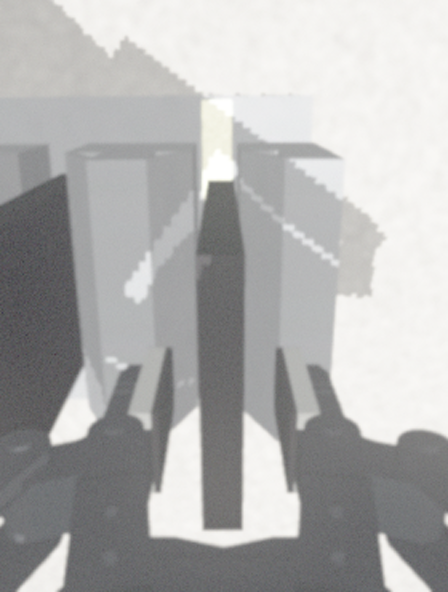

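Both fingers are free of the cover, with clear gaps at (165,400) and (285,400) in the crop, and the cover is standing. I'll withdraw straight up, then move away so the cameras can see it.

Request:
{"fn": "jog_arm", "kwargs": {
  "targets": "0 0 10 0 0 0 -0.3; 0 0 20 0 0 0 -0.3; 0 0 30 0 0 0 -0.3; 0 0 35 0 0 0 -0.3; 0 0 35 0 0 0 -0.3; 0 30 20 0 0 0 -0.3; 0 36 10 0 0 0 -0.3; 0 36 0 0 0 0 -0.3; 0 36 0 0 0 0 -0.3; 0 36 0 0 0 0 -0.3"
}}

```text
time: 12.92
eef_pos: [0.588, -0.0151, 0.2479]
tcp_rot: [0.651, 0.759, 0.002, 0.007]
contact_force: [1.1, -0.6, 0.2]
opening: 0.349
```

Request:
{"fn": "jog_arm", "kwargs": {
  "targets": "0 36 0 0 0 0 -0.3; 0 36 0 0 0 0 -0.3; 0 30 0 0 0 0 -0.3; 0 0 0 0 0 0 -0.3; 0 0 0 0 0 0 -0.3"
}}

```text
time: 13.33
eef_pos: [0.587, 0.0988, 0.255]
tcp_rot: [0.648, 0.762, 0.006, 0.01]
contact_force: [-0.1, 0.2, 0.7]
opening: 0.352
```

Run:
```python
from h import *
np.set_printoptions(precision=4,suppress=True)
corr(9.6)
s=read_camera("scene");t=read_camera("top")
for n in ["fan_cover","rack_louvre","rack_blank"]:
    for p,k in ((s,"s"),(t,"t")): print(n,k,[(np.round(r["uv"],1),round(r["p"],2)) for r in mark_of(n,p)])
print("floor centre",proj(s,(.587,-.187,.006)),proj(t,(.587,-.187,.006)))
g=lambda a:np.clip(255*(a/255.)**0.5,0,255).astype('uint8')
cv2.imwrite("pics/s18.png",cv2.resize(g(s["pixels"][215:330,225:355]),None,fx=5,fy=5,interpolation=2))
cv2.imwrite("pics/t18.png",cv2.resize(g(t["pixels"][125:255,355:475]),None,fx=4.5,fy=4.5,interpolation=2))
pickle.dump((s,t),open("c18.pkl","wb"))
```

```text
t 13.3333 pos [0.587  0.0988 0.255 ] rotvec deg to target [0.22 1.27 0.32] F [-0.1  0.2  0.7] op 0.352
fan_cover s [(array([313.5, 287.5]), 0.93), (array([303.6, 147.7]), 0.65)]
fan_cover t [(array([402.3, 161. ]), 0.59), (array([245.8, 273.3]), 0.59)]
rack_louvre s [(array([263.5, 267.9]), 0.93)]
rack_louvre t [(array([413.3, 222.1]), 0.93)]
rack_blank s [(array([288.5, 278.8]), 0.63)]
rack_blank t [(array([410.4, 193.2]), 0.68)]
floor centre [[314.524  285.8286]] [[403.0464 162.5787]]
```

View pics/s18.png

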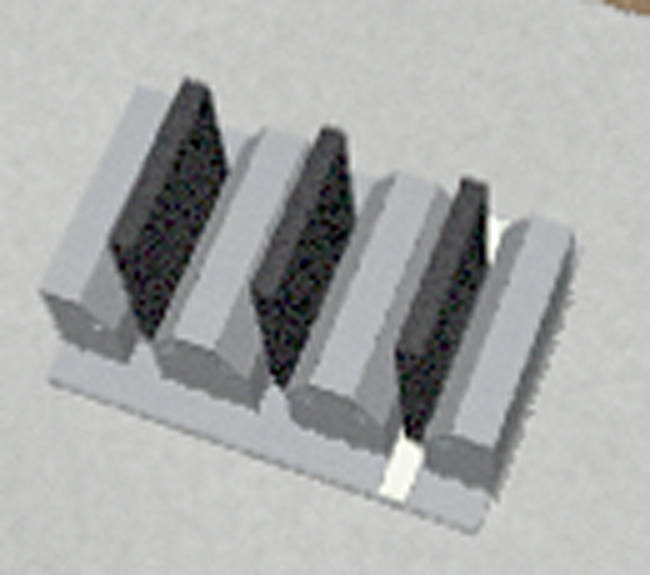

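View pics/t18.png

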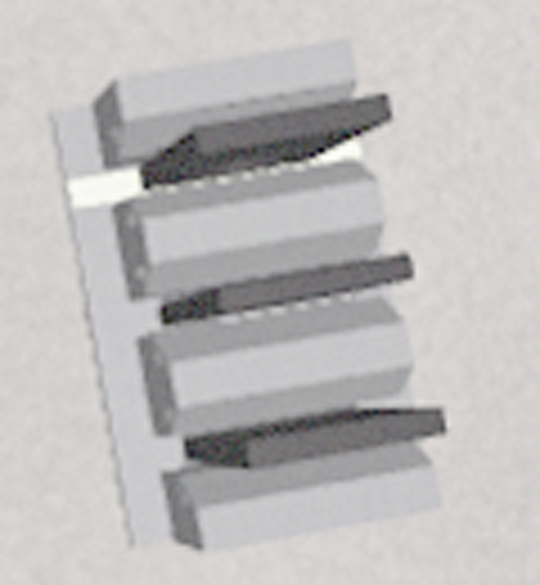

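Run:
```python
from h import *
np.set_printoptions(precision=4,suppress=True)
s,t=pickle.load(open("c18.pkl","rb"))
print(tri([(s,(313.5,287.5)),(t,(402.3,161))]))
c=lambda x,y:(355+x/4.5,125+y/4.5)
for u in [c(198,138),c(388,108)]: print("top edge",atz(t,u,.126))
print("top centre tri",tri([(t,c(293,123)),(s,(225+(405+472)/2/5,215+(340+187)/2/5))]))
```

```text
(array([ 0.5886, -0.1885,  0.0007]), [1.3498617862482902, 1.4376670895152497])
top edge [ 0.5823 -0.1488  0.126 ]
top edge [ 0.5951 -0.2298  0.126 ]
top centre tri (array([ 0.588 , -0.1901,  0.1245]), [0.5689625737224302, 0.5034709207269739])
```

The cover's lower-edge middle is at (0.5886, -0.1885) and its top centre at (0.588, -0.190, 0.1245). It is vertical, seated, and points 9.0° against 9.6° for the bay. The arm is clear of everything, so I'm handing in.

```bash
python3 -c "
from plant import *
print(sign_off())"
```

```text
the job is handed in; nothing more can be done
None
```

The black cover with the round opening now stands in the rack's empty bay, and I handed the job in at about 13.4 s. I took it from the near end of the insert, lowered it until the arm stopped at floor height, let go with the fingers part open, and moved the arm clear.

**Last checks**

| What | Measured | Limit |
|---|---|---|
| Offset along the bay | about 2–3 mm | 25 mm |
| Offset from the centre line | about 1–2 mm | 12 mm |
| Direction against the bay | 9.0° vs 9.6° (0.01 rad) | 0.25 rad |
| Top edge height | 0.1245 m (0.126 expected when seated) | – |
| Lean | below about 0.02 rad | 0.2 rad |

In both overhead views the two covers already in the rack look upright and where they were; I did not measure them separately.

**What went wrong or disagreed**
- **First grasp:** it closed on nothing, because the visible fingertips stood about 18 mm higher than the reported TCP. The cover stayed in its pocket, and a grasp about 25 mm lower held.
- **Carry:** the arm ended about 22 mm low, 12 mm short in x and tilted about 2°. I corrected this before lowering.
- **Floor contact:** the force reading showed nothing when the cover touched down. I judged it seated because the height stopped changing and the images agreed.
- **Lower edge height:** the two-view network mark put it at 0.7 mm, with about 1.4 px of residual, against the 6 mm floor. I trusted the top edge instead.

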